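# Clear the steel plate and crib it with timber

## Task

A timber crib is needed on the dark steel plate to carry a starter motor. Holding the scraper block, sweep the three loose steel offcuts off the plate onto the bench (do not push them with the fingers or a timber), and then stand the scraper upright on the bench. Then lay, without dropping them, the two short thick bearers side by side on the middle of the plate, in line with its edges, and the two long thin slats side by side across them at right angles, leaving a gap of about 45 mm between the two timbers of each layer and not shifting the brush, the jar or the small pinion.

Things in the scene. Friction and masses are not known exactly. Their poses are not given: they have to be found in the camera images.
- plate: dark steel plate fixed flat on the bench, 180 x 180 x 18 mm; origin at the centre of its underside (on the bench), x and y along its edges, z up; its top is 18 mm above the bench
- bearer_a: short thick timber bearer of plain pale wood, 130 mm long (its x), 36 mm wide (y), 32 mm thick (z); lies on the bench; origin at the centre of its underside
- bearer_b: second short thick bearer, the same as bearer_a
- slat_a: long thin timber slat of the same wood, 150 mm long (its x), 36 mm wide (y), 16 mm thick (z); lies on the bench; origin at the centre of its underside
- slat_b: second long thin slat, the same as slat_a
- scraper: scraper block standing on the bench: a steel foot 140 mm long (its x), 26 mm wide (y), 12 mm high, under a brown wooden grip 100 x 22 mm that rises to 60 mm above the underside; origin at the centre of the underside, z up; grip it across the 22 mm
- offcut_a: bright steel offcut 18 x 16 x 8 mm lying loose on the plate, within 50 mm of the plate's centre along each of its edges; origin at the centre of its underside
- offcut_b: second offcut, the same
- offcut_c: third offcut, the same
- brush: bystander: hand brush 150 mm long, lying along its x; leave it alone
- pinion: bystander: small bevel pinion, 80 mm across, 50 mm high, standing; leave it alone
- jar: bystander: small amber glass jar, 56 mm across, 50 mm high; leave it alone
Not all that is in view belongs to the job. What is shaped like the bearer_a but yellow is not meant. What is shaped like the scraper but yellow is not meant.

How it is judged:
By the outcome, as a careful person would: the job done as asked, in the order asked, and still so for the second after the job is handed in, with the robot touching nothing.
It also fails if it takes over 72 s, if anything falls off the work surface, if the arm or the gripper's body presses on something with over 40 N, if the wrist force passes 120 N, or if a joint passes its speed limit or range.

## Robot

A 6-joint arm with a two-finger parallel gripper is mounted at the origin on the work surface. World frame = base frame: x ahead of the robot, y to its left, z up, the work surface at z = 0. Lengths are in m, angles in degrees, forces in N, time in s.
With the tool pointing down it reaches from about 0.4 to 0.825 m from the base axis. Payload 7 kg.
Tool frame: the origin (TCP) lies at the centre of the arm's flange, where the gripper is bolted on; the fingertips stand 178 mm ahead of it and the grasp point (between the pads) lies 159 mm ahead of it; z points along the fingers, y is the line along which they close (so a half turn about z gives the same grasp; the last joint's range is limited). The gripper opens to 88 mm and grips with 3 to 60 N. Pads are 19 mm wide; open, the fingers measure 130 mm over their backs; the gripper's body (78 mm by 193 mm) begins 47 mm behind the grasp point.
Start: joints at [-57.233, 20.546, 0.682, 0, -70.136, -16.507], TCP at [0.189, -0.648, 0.405] pointing down, gripper open.
Joint ranges: [-176.03, 176.03], [-82.01, 121.73], [-58.28, 71.71], [-173.87, 95.51], [-174.79, -0.11], [-173.66, 173.66]. Speed limits (degrees/s): [136.94, 136.94, 172.46, 180, 180, 180].

## Interface

Orientations are given as [roll, pitch, yaw] about the fixed x, y, z axes, in that order (R = Rz(yaw) Ry(pitch) Rx(roll)).
In Python, from plant import telemetry, snapshot, workorder, nets gives the robot as it stands.
- The arm moves only by the shell command python3 -m creep 'ROWS'. ROWS is JSON, a list that holds one entry, the list of rows, each a list of 5 numbers: the shift along the tool's x, y, z normalised to -1 to 1, where 1 is 0.2 m, then the turn about the tool's z normalised to -1 to 1, where 1 is pi/2 rad, then the opening, from 0 (shut) to 1 (fully open). In form: [[[x, y, z, spin, hand], ...]]. A call has 1 to 8 rows; each row shifts and turns the commanded pose from where the row before left it, along the tool's axes as they then stand; what a row does not reach is not made up. A row lasts 1/12 s, in which the tool goes at most 41.7 mm and 7.16 degrees, less where a joint would pass 70% of its speed; a pose out of reach is approached as far as the arm can. A call with a number of a shift or a turn outside -1 to 1 is refused whole. A call with a gripper value outside its range is refused whole. The fingers move at their own pace and stop on an object; the grip force is fixed at half the most. Time passes only in rows, so rows that do not move let the fingers close. It gives the time, the measured TCP pose, the force, the opening and the grip force at its end, in the units of the state.
- telemetry.get_obs(): the state, without advancing time (a new reading comes with each control period).
- snapshot(name): name is "scene" or "top"; returns a dict with "frame" (384x512x3 uint8, red, green, blue), "fx", "fy", "cx", "cy" (pixels), "rvec" (rotation vector, rad) and "tvec" (3), from world to camera coordinates, as OpenCV has them. Camera axes: x right, y down, z forward; pixel columns grow to the right and rows downward; lengths in m; the calibration is good to about 2 mm. A picture is of the moment at which its call begins. There is no depth.
- workorder.close_job(): hands the job in; it is judged then, once.
Trained networks look in a picture, given as the dict that the camera call returned (one of the last four; its "shot" number tells which), for a name from the list of things; names that differ only in an ending like _2 or _b are one class to them, and where a whole thing is asked for, a point or a joint stands for the part that bears it (a point fixed in the world has none). Each returns a list of dicts, best first, with "confidence" (0 to 1); they miss things now and then, are a little off and sometimes report something else, mostly with a low value. They report only what shows in the picture. A call takes as long as a camera call. They do not tell look-alikes from the thing itself.
- nets.find_in(picture, query): "uv" ([column, row] in pixels, amid what is visible of it).
- nets.masks_of(picture, query): "region" (384x512 bool, what is visible of it) and "uv" ([column, row] in pixels, amid what is visible of it).
- nets.landmark_of(picture, query): "uv" ([column, row] in pixels: a listed point, or the origin of a listed thing).
The state is a dict: "clock": time; "joint_pos": joint angles; "qvel": joint speeds; "tau": joint torques, N m; "tool_pos": TCP position; "orientation": TCP orientation; "force": force on the tool from outside, world axes, zero at the start; "moment": the same for the moment, N m; "opening": finger opening in m; "gripper_force": force on a finger pad.
Only numpy, scipy, OpenCV 4.12 (cv2) and the standard library are available. Lean on these libraries where they do the work, as an engineer would, in place of code of your own. Each camera call takes 0.05 s, during which the arm holds its last target. There are 200 camera calls.

## Working session

There is one attempt and no reset: what is moved stays moved. The work goes in short steps, Python scripts to look and compute and a shell command to move; the robot and the scene stay as the last step left them, time stands still between calls to the robot, and variables do not carry over. Pictures are saved under pics/ and viewed, at most 10 in all, crops included, and the job is handed in when it is done.

```bash
ls; mkdir -p pics
cat > h.py <<'E'
import numpy as np, cv2
from plant import telemetry, snapshot, workorder, nets
def cam(p):
    R=cv2.Rodrigues(np.array(p["rvec"],float))[0]; K=np.array([[p["fx"],0,p["cx"]],[0,p["fy"],p["cy"]],[0,0,1.]])
    return K,R,np.array(p["tvec"],float).ravel()
def at_z(p,uv,z):
    K,R,t=cam(p); d=R.T@np.linalg.solve(K,[uv[0],uv[1],1.]); c=-R.T@t
    return c+d*(z-c[2])/d[2]
def tri(p,a,q,b):
    A=[];B=[]
    for s,uv in((p,a),(q,b)):
        K,R,t=cam(s); d=R.T@np.linalg.solve(K,[uv[0],uv[1],1.]); d/=np.linalg.norm(d); P=np.eye(3)-np.outer(d,d)
        A.append(P);B.append(P@(-R.T@t))
    return np.linalg.lstsq(np.vstack(A),np.hstack(B),rcond=None)[0]
def proj(p,X):
    K,R,t=cam(p); x=K@(R@np.array(X)+t); return x[:2]/x[2]
def save(p,n): cv2.imwrite("pics/"+n,cv2.cvtColor(p["frame"],cv2.COLOR_RGB2BGR))
E
python3 - <<'E'
from h import *
t=snapshot("top"); s=snapshot("scene")
im=np.hstack([t["frame"],s["frame"]]); 
cv2.imwrite("pics/t0.png",cv2.cvtColor(cv2.resize(t["frame"],(800,600),interpolation=cv2.INTER_CUBIC),cv2.COLOR_RGB2BGR))
cv2.imwrite("pics/s0.png",cv2.cvtColor(cv2.resize(s["frame"],(800,600),interpolation=cv2.INTER_CUBIC),cv2.COLOR_RGB2BGR))
for p,n in((t,"top"),(s,"scene")):
    K,R,tt=cam(p); print(n,"cam at",(-R.T@tt).round(3),"fwd",R[2].round(2), p["fx"])
for q in ["plate","bearer_a","slat_a","scraper","offcut_a","brush","pinion","jar"]:
    for p,n in((t,"top"),(s,"scene")):
        print(q,n,[(np.round(d["uv"]).tolist(),round(d["confidence"],2),at_z(p,d["uv"],0.02)[:2].round(3).tolist()) for d in nets.find_in(p,q)][:6])
print(telemetry.get_obs())
E
```

```text
pics
top cam at [ 0.366 -0.045  1.195] fwd [ 0.11  0.01 -0.99] 380.39970810622117
scene cam at [1.208 0.167 0.81 ] fwd [-0.68 -0.18 -0.71] 418.40401066551556
plate top [([241.0, 176.0], 0.72, [0.532, 0.013]), ([176.0, 121.0], 0.68, [0.715, 0.216])]
plate scene [([268.0, 225.0], 0.62, [0.559, 0.015])]
bearer_a top [([358.0, 208.0], 0.97, [0.42, -0.346]), ([319.0, 244.0], 0.92, [0.315, -0.221]), ([183.0, 194.0], 0.81, [0.48, 0.194])]
bearer_a scene [([349.0, 218.0], 0.88, [0.491, 0.208]), ([157.0, 170.0], 0.77, [0.433, -0.336]), ([209.0, 151.0], 0.68, [0.323, -0.218])]
slat_a top [([319.0, 186.0], 0.74, [0.493, -0.227]), ([136.0, 216.0], 0.55, [0.418, 0.34])]
slat_a scene [([403.0, 218.0], 0.64, [0.459, 0.336]), ([186.0, 195.0], 0.63, [0.508, -0.219])]
scraper top [([379.0, 274.0], 0.79, [0.221, -0.398]), ([348.0, 147.0], 0.64, [0.614, -0.326])]
scraper scene [([130.0, 214.0], 0.96, [0.603, -0.333]), ([166.0, 122.0], 0.92, [0.217, -0.401]), ([156.0, 172.0], 0.41, [0.444, -0.333])]
offcut_a top []
offcut_a scene [([284.0, 224.0], 0.61, [0.547, 0.052]), ([265.0, 211.0], 0.5, [0.516, -0.0
[... 448 characters left out ...]
0], 0.54, [0.434, -0.337])]
{'clock': 0.9, 'joint_pos': array([-5.72319793e+01,  2.05439203e+01,  6.82489482e-01, -5.84590199e-04,
       -7.01335880e+01, -1.65061251e+01]), 'qvel': array([-0.00296003,  0.08411482, -0.08116088,  0.04113822,  0.00282799,
        0.03383636]), 'tau': array([-3.20413419e-04, -5.82362080e+01,  2.93302757e+01,  7.00255081e+00,
        1.24932171e-02, -2.17324560e-05]), 'tool_pos': array([ 0.1889896, -0.6479828,  0.404691 ]), 'orientation': array([-1.79995380e+02,  1.94241009e-03, -1.63738303e+02]), 'force': array([-0.24944903, -0.11247268,  0.68157321]), 'moment': array([ 0.0165772 , -0.04677727, -0.00308568]), 'gripper_force': 0.0, 'opening': 0.0878754304572121}
```

View pics/t0.png

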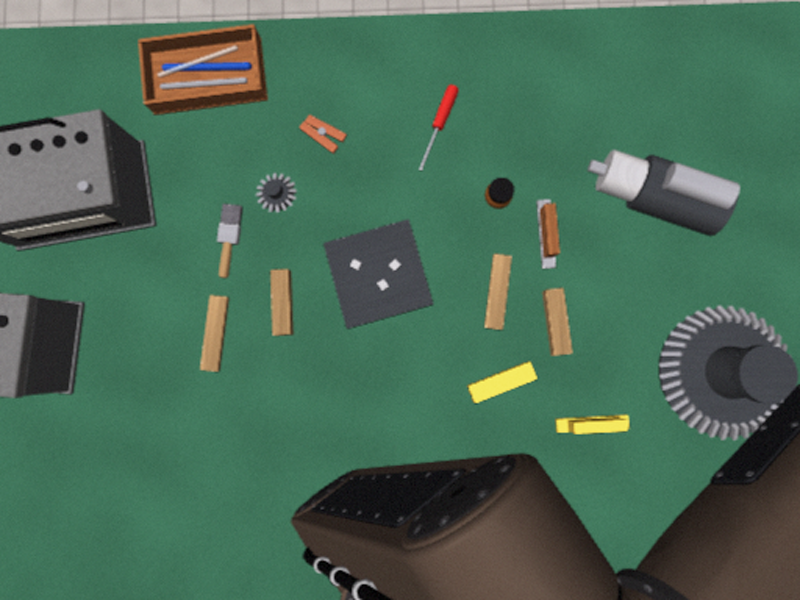

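View pics/s0.png

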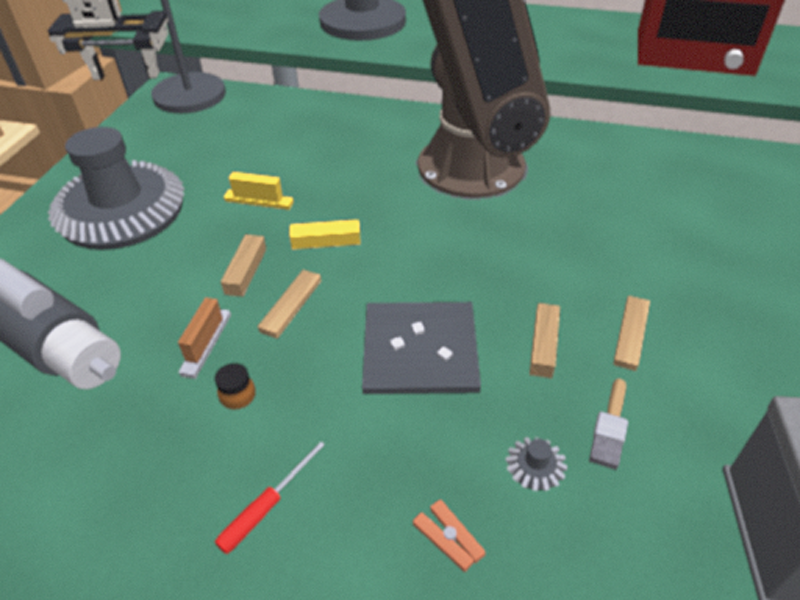

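Candidates (top view, 512 px): bearers (180,193), (357,206) — the yellow one at (322,245) is not meant; slats (137,213), (318,186); scraper (350,150) with brown grip — the yellow look-alike at (379,272) is not meant; plate (242,175), with offcuts at about (228,169), (253,170), (245,182). Now fitting poses in both views.

```bash
cat > fit.py <<'E'
from h import *
from scipy.optimize import minimize
from scipy.ndimage import label
def fg(p):
    f=p["frame"].astype(int); r,g,b=f[...,0],f[...,1],f[...,2]
    return ~((g>1.25*r)&(g>1.08*b))
def comp(p,uv,r=75,F=None):
    m=fg(p) if F is None else F; l,_=label(m); u,v=int(round(uv[0])),int(round(uv[1]))
    w=l[v-3:v+4,u-3:u+4]; k=np.bincount(w[w>0]).argmax(); return l==k
BOX={"bearer":[(130,36,0,32)],"slat":[(150,36,0,16)],"plate":[(180,180,0,18)],"scraper":[(140,26,0,12),(100,22,12,60)],"offcut":[(18,16,0,8)]}
S=4
def render(p,kind,x,y,z,yaw,win):
    u0,v0,w,h=win; im=np.zeros((h*S,w*S),np.uint8); c,s=np.cos(yaw),np.sin(yaw)
    for L,W,a,b in BOX[kind]:
        pts=[proj(p,(x+c*i*L/2e3-s*j*W/2e3,y+s*i*L/2e3+c*j*W/2e3,z+k/1e3)) for i in(-1,1) for j in(-1,1) for k in(a,b)]
        q=((np.array(pts)-[u0-.5,v0-.5])*S).astype(np.float32)
        cv2.fillConvexPoly(im,np.round(cv2.convexHull(q)*16).astype(np.int32),255,shift=4)
    return cv2.resize(im,(w,h),interpolation=cv2.INTER_AREA)/255.
def fit(kind,views,x0,freez=False,z0=0.):
    """views: list of (pic,mask)"""
    wins=[]
    for p,m in views:
        vs,us=np.nonzero(m); wins.append((us.min()-8,vs.min()-8,us.max()-us.min()+17,vs.max()-vs.min()+17))
    def cost(a):
        e=0
        for (p,m),w in zip(views,wins):
            r=render(p,kind,a[0],a[1],a[3]/1 if freez else z0,a[2],w); mm=m[w[1]:w[1]+w[3],w[0]:w[0]+w[2]]
            e+=np.abs(r-mm).sum()/mm.sum()
        return e
    best=None
    for yaw in x0[2]:
        a0=[x0[0],x0[1],yaw]+([z0] if freez else [])
        sx=np.array([a0]+[np.array(a0)+d for d in np.diag([.01,.01,.15]+([.01] if freez else []))])
        r=minimize(cost,a0,method="Nelder-Mead",options=dict(initial_simplex=sx,xatol=1e-4,fatol=1e-4))
        if best is None or r.fun<best.fun: best=r
    return best
E
cat > m1.py <<'E'
from fit import *
t=snapshot("top"); s=snapshot("scene")
k=1/1.5625; rng=np.radians(np.arange(0,180,30))
jobs=[("plate","plate",(.53,.01),(245,175),(268,225)),("bearer_L","bearer",(.48,.2),(180,193),(349,218)),("bearer_R","bearer",(.42,-.34),(357,206),(156,170)),
("slat_L","slat",(.418,.34),(136,213),(403,218)),("slat_R","slat",(.493,-.227),(318,186),(186,195)),("scraper","scraper",(.61,-.33),(351,149),(128,212))]
for n,kd,xy,a,b in jobs:
    vs=[]
    for p,uv in((t,a),(s,b)):
        m=comp(p,uv)
        if kd=="plate":
            m=cv2.morphologyEx(m.astype(np.uint8),cv2.MORPH_CLOSE,np.ones((9,9)))>0
        vs.append((p,m))
    r=fit(kd,vs,(*xy,rng),True)
    print(n,[v[1].sum() for v in vs],"x,y %.4f %.4f yaw %.1f z %.4f cost %.3f"%(*r.x[:2],np.degrees(r.x[2]),r.x[3],r.fun), "reach %.3f"%np.hypot(*r.x[:2]))
for p,n in((t,"top"),(s,"scene")):
    f=p["frame"]; c=(245,175) if n=="top" else (268,225); br=(f.min(2)>150); br[:c[1]-35]=0;br[c[1]+35:]=0;br[:,:c[0]-35]=0;br[:,c[0]+35:]=0
    nn,l,st,ce=cv2.connectedComponentsWithStats(br.astype(np.uint8))
    print(n,[(at_z(p,ce[i],.023 if n=="top" else .022)[:2].round(4).tolist(),int(st[i,4])) for i in range(1,nn)])
a=cv2.resize(t["frame"][115:235,300:400],None,fx=4,fy=4,interpolation=cv2.INTER_CUBIC);b=cv2.resize(s["frame"][130:250,100:200],None,fx=4,fy=4,interpolation=cv2.INTER_CUBIC)
cv2.imwrite("pics/c1.png",cv2.cvtColor(np.hstack([a,b])[:, :800],cv2.COLOR_RGB2BGR))
E
python3 m1.py
```

```text
plate [np.int64(3231), np.int64(4232)] x,y 0.5365 0.0112 yaw 14.1 z 0.0014 cost 0.060 reach 0.537
bearer_L [np.int64(586), np.int64(760)] x,y 0.4847 0.2047 yaw 1.5 z 0.0025 cost 0.094 reach 0.526
bearer_R [np.int64(627), np.int64(711)] x,y 0.4293 -0.3401 yaw 184.7 z 0.0037 cost 0.083 reach 0.548
slat_L [np.int64(640), np.int64(750)] x,y 0.4285 0.3416 yaw 172.8 z 0.0034 cost 0.100 reach 0.548
slat_R [np.int64(618), np.int64(753)] x,y 0.4939 -0.2274 yaw 170.5 z 0.0037 cost 0.091 reach 0.544
scraper [np.int64(523), np.int64(982)] x,y 0.6083 -0.3309 yaw 1.5 z 0.0028 cost 0.094 reach 0.692
top [([0.5559, 0.0554], 30), ([0.5526, -0.0224], 31), ([0.5129, 0.0024], 31)]
scene [([0.5104, 0.0021], 50), ([0.5497, -0.0229], 51), ([0.5526, 0.0548], 53)]
```

View pics/c1.png

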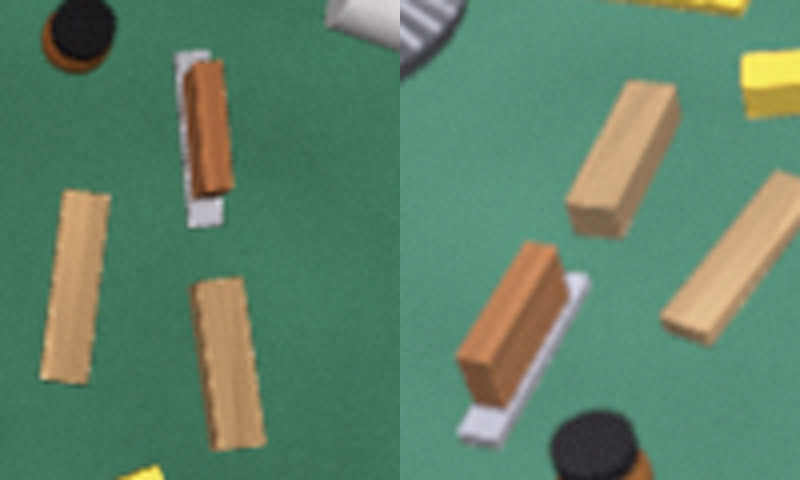

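The crop confirms the brown-gripped scraper at (350,150), thick bearer at (357,206) and thin slat at (318,186), none of them yellow. All bases fit to within 4 mm of bench height and everything is within reach. Moving now.

```bash
cat > go.py <<'E'
import sys,numpy as np
from plant import telemetry
# usage: go.py x y zgrasp yaw  -> totals in units (turn first, then shift)
x,y,z,yaw=map(float,sys.argv[1:5]); o=telemetry.get_obs(); p=o["tool_pos"]; w=o["orientation"][2]
d=np.array([x,y])-p[:2]; a=np.radians(yaw); s=((w-yaw+180)%360-180)
dx,dy,dz=(np.cos(a)*d[0]+np.sin(a)*d[1])/.2,(np.sin(a)*d[0]-np.cos(a)*d[1])/.2,(p[2]-z-.159)/.2
print("t %.2f"%o["clock"],"spin %.3f (%.1f rows) shift x %.3f y %.3f z %.3f (%.1f rows)"%(s/90,abs(s)/7.16,dx,dy,dz,np.sqrt(dx*dx+dy*dy+dz*dz)/.2085),"F",o["force"].round(1),"open %.4f"%o["opening"],"tcp",p.round(4),w.round(1))
E
python3 go.py .608 -.331 .11 181.5
```

```text
t 1.00 spin 0.164 (2.1 rows) shift x -2.136 y 1.530 z 0.678 (13.0 rows) F [ 0.4 -0.5  1. ] open 0.0881 tcp [ 0.189  -0.648   0.4047] -163.7
```

```bash
python3 -m creep '[[[0,0,0,0.079,0.6],[0,0,0,0.079,0.6],[-0.164,0.118,0,0.006,0.6],[-0.164,0.118,0,0,0.6],[-0.164,0.118,0,0,0.6],[-0.164,0.118,0,0,0.6],[-0.164,0.118,0,0,0.6],[-0.164,0.118,0,0,0.6]]]'; python3 go.py .608 -.331 .11 181.5
```

```text
clock: 1.67
tool_pos: [0.383, -0.4996, 0.405]
orientation: [-180.0, 0.0, -178.5]
force: [0.5, -1.2, -0.7]
opening: 0.0525
gripper_force: 0.0
t 1.67 spin -0.000 (0.0 rows) shift x -1.147 y 0.813 z 0.680 (7.5 rows) F [ 0.5 -1.2 -0.7] open 0.0525 tcp [ 0.383  -0.4996  0.405 ] -178.5
```

```bash
python3 -m creep '[[[-0.143,0.102,0.085,0,0.6],[-0.143,0.102,0.085,0,0.6],[-0.143,0.102,0.085,0,0.6],[-0.143,0.102,0.085,0,0.6],[-0.143,0.102,0.085,0,0.6],[-0.143,0.102,0.085,0,0.6],[-0.143,0.102,0.085,0,0.6],[-0.143,0.102,0.085,0,0.6]]]'; python3 go.py .608 -.331 .038 181.5
python3 - <<'E'
from h import *
s=snapshot("scene")
c=proj(s,(.608,-.331,.08)); u,v=map(int,c)
cv2.imwrite("pics/g1.png",cv2.cvtColor(cv2.resize(s["frame"][v-70:v+70,max(0,u-90):u+90],None,fx=4,fy=4,interpolation=cv2.INTER_CUBIC),cv2.COLOR_RGB2BGR))
E
```

```text
clock: 2.33
tool_pos: [0.6075, -0.3306, 0.268]
orientation: [-180.0, 0.0, -178.5]
force: [1.6, -0.2, 0.3]
opening: 0.0529
gripper_force: 0.0
t 2.33 spin 0.000 (0.0 rows) shift x -0.002 y -0.002 z 0.355 (1.7 rows) F [ 1.6 -0.2  0.3] open 0.0529 tcp [ 0.6075 -0.3306  0.268 ] -178.5
```

View pics/g1.png

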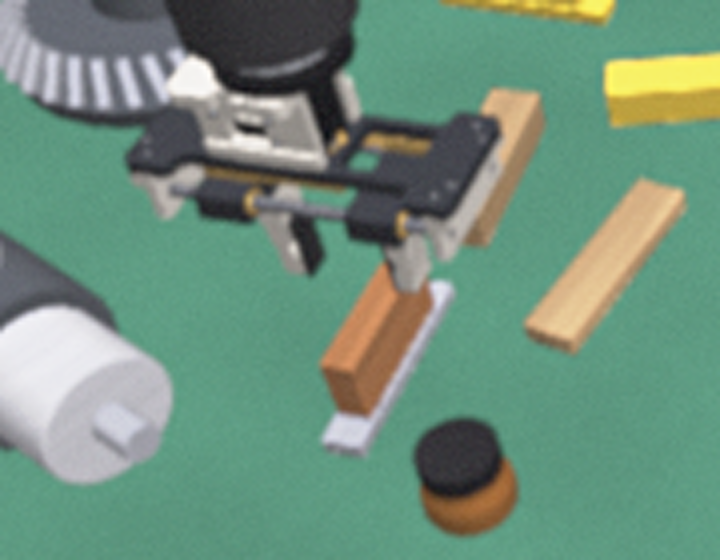

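Run:
```python
from h import *
s=snapshot("scene"); c=proj(s,(.608,-.331,.08)); u,v=map(int,c); o=np.array([max(0,u-90),v-70])
for X in [(.6075,-.3306,.09),(.6075,-.3046,.09),(.6075,-.3566,.09),(.6075,-.3306,.06),(.6575,-.3293,.06),(.6575,-.3293+.011,.06),(.6575,-.3293-.011,.06),(.6775,-.3288+.013,.0),(.6775,-.3288-.013,.0)]: print(X,((proj(s,X)-o+.5)*4).round(0))
```

```text
(0.6075, -0.3306, 0.09) [361. 274.]
(0.6075, -0.3046, 0.09) [400. 281.]
(0.6075, -0.3566, 0.09) [321. 267.]
(0.6075, -0.3306, 0.06) [373. 308.]
(0.6575, -0.3293, 0.06) [336. 368.]
(0.6575, -0.31829999999999997, 0.06) [353. 371.]
(0.6575, -0.3403, 0.06) [319. 365.]
(0.6775, -0.31579999999999997, 0.0) [366. 461.]
(0.6775, -0.3418, 0.0) [327. 453.]
```

The fingertips at about (305,265) and (400,285) straddle the grip, and the scraper corners match the projection to about 2 mm. Descending, gripping, lifting.

```bash
python3 -m creep '[[[0,0,0.12,0,0.6],[0,0,0.12,0,0.6],[0,0,0.115,0,0.6],[0,0,0,0,0],[0,0,0,0,0],[0,0,0,0,0],[0,0,0,0,0],[0,0,0,0,0]]]'; python3 go.py .608 -.331 .038 181.5
python3 - <<'E'
import numpy as np
c=np.array([.5365,.0112]);a=np.radians(14.1);R=np.array([[np.cos(a),-np.sin(a)],[np.sin(a),np.cos(a)]])
for n,p in [("left start",(0,.075)),("right end",(0,-.097)),("bR",(0,-.0405)),("bL",(0,.0405)),("s+",(.0405,0)),("s-",(-.0405,0))]: print(n,(c+R@p).round(4))
E
```

```text
clock: 3.1
tool_pos: [0.6067, -0.3322, 0.1996]
orientation: [-179.9, 0.2, -178.5]
force: [0.1, 0.2, 0.6]
opening: 0.0249
gripper_force: 0.0
t 3.10 spin -0.000 (0.0 rows) shift x -0.006 y 0.006 z 0.013 (0.1 rows) F [0.1 0.2 0.6] open 0.0249 tcp [ 0.6067 -0.3322  0.1996] -178.5
left start [0.5182 0.0839]
right end [ 0.5601 -0.0829]
bR [ 0.5464 -0.0281]
bL [0.5266 0.0505]
s+ [0.5758 0.0211]
s- [0.4972 0.0013]
```

```bash
python3 -m creep '[[[0,0,0,0,0],[0,0,0,0,0],[0,0,0,0,0]]]'; python3 go.py .608 -.331 .038 181.5
```

```text
clock: 3.35
tool_pos: [0.6067, -0.332, 0.1994]
orientation: [-179.9, 0.1, -178.5]
force: [-1.3, 0.2, 6.3]
opening: 0.022
gripper_force: 30.0
t 3.35 spin 0.000 (0.0 rows) shift x -0.007 y 0.005 z 0.012 (0.1 rows) F [-1.3  0.2  6.3] open 0.0220 tcp [ 0.6067 -0.332   0.1994] -178.5
```

```bash
python3 -m creep '[[[0,0,-0.1,0,0],[0,0,-0.13,0,0],[0,0,-0.13,-0.07,0],[0,0,0,-0.07,0]]]'; python3 go.py .5182 .0839 .1 -165.9
```

```text
clock: 3.68
tool_pos: [0.6077, -0.3325, 0.2757]
orientation: [-179.7, 0.4, -165.6]
force: [1.1, -0.8, -1.3]
opening: 0.022
gripper_force: 30.0
t 3.68 spin 0.004 (0.0 rows) shift x -0.073 y 2.128 z 0.083 (10.2 rows) F [ 1.1 -0.8 -1.3] open 0.0220 tcp [ 0.6077 -0.3325  0.2757] -165.6
```

```bash
python3 -m creep '[[[-0.007,0.1,0,0,0],[-0.007,0.2,0,0,0],[-0.007,0.2,0,0,0],[-0.007,0.2,0,0,0],[-0.007,0.2,0,0,0],[-0.007,0.2,0,0,0],[-0.007,0.2,0,0,0],[-0.007,0.2,0,0,0]]]'; python3 go.py .5182 .0839 .06 -165.9
```

```text
clock: 4.35
tool_pos: [0.543, -0.0365, 0.2698]
orientation: [180.0, 0.0, -165.9]
force: [0.9, 0.9, -1.4]
opening: 0.0216
gripper_force: 30.0
t 4.35 spin -0.000 (0.0 rows) shift x -0.027 y 0.614 z 0.254 (3.2 rows) F [ 0.9  0.9 -1.4] open 0.0216 tcp [ 0.543  -0.0365  0.2698] -165.9
```

```bash
python3 -m creep '[[[-0.007,0.2,0,0,0],[-0.007,0.2,0,0,0],[-0.007,0.15,0,0,0],[0,0.07,0,0,0],[0,0,0,0,0],[0,0,0,0,0]]]'; python3 go.py .5182 .0839 .06 -165.9
```

```text
clock: 4.85
tool_pos: [0.5175, 0.0839, 0.2698]
orientation: [180.0, 0.0, -165.8]
force: [-0.3, -0.4, -1.6]
opening: 0.0218
gripper_force: 30.0
t 4.85 spin 0.001 (0.0 rows) shift x -0.004 y -0.001 z 0.254 (1.2 rows) F [-0.3 -0.4 -1.6] open 0.0218 tcp [0.5175 0.0839 0.2698] -165.8
```

```bash
python3 -m creep '[[[0,0,0.08,0,0],[0,0,0.08,0,0],[0,0,0.06,0,0],[0,0,0.02,0,0],[0,0,0,0,0]]]'; python3 go.py .5182 .0839 .06 -165.9
python3 - <<'E'
from h import *
s=snapshot("scene"); 
cv2.imwrite("pics/w1.png",cv2.cvtColor(cv2.resize(s["frame"][140:280,180:360],None,fx=4,fy=4,interpolation=cv2.INTER_CUBIC),cv2.COLOR_RGB2BGR))
E
```

```text
clock: 5.27
tool_pos: [0.5176, 0.0821, 0.2207]
orientation: [-180.0, -0.1, -166.0]
force: [-0.2, 0.3, -1.8]
opening: 0.0214
gripper_force: 30.0
t 5.27 spin -0.001 (0.0 rows) shift x -0.005 y 0.008 z 0.008 (0.1 rows) F [-0.2  0.3 -1.8] open 0.0214 tcp [0.5176 0.0821 0.2207] -166.0
```

View pics/w1.png

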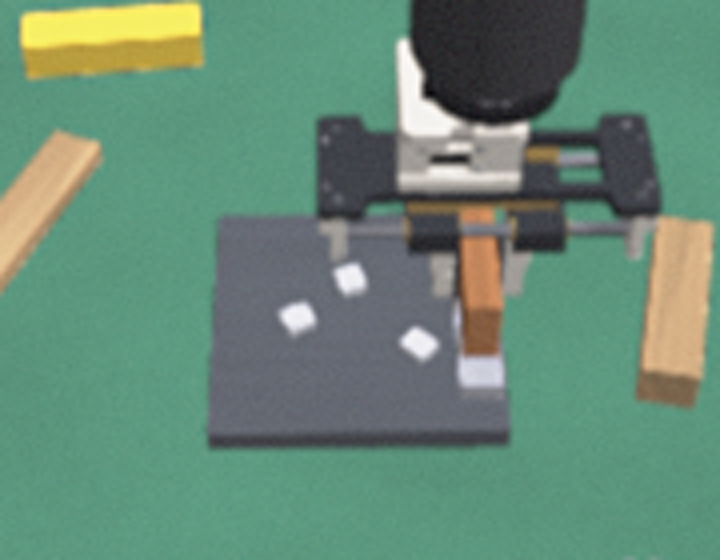

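The scraper foot is over the left strip of the plate (px ~480,370), clear of the offcuts at (418,343), (350,278), (297,317). Sweeping right.

```bash
python3 -m creep '[[[0,-0.02,0.008,0,0],[0,-0.04,0,0,0],[0,-0.06,0,0,0],[0,-0.06,0,0,0],[0,-0.06,0,0,0],[0,-0.06,0,0,0],[0,-0.06,0,0,0],[0,-0.06,0,0,0]]]'; python3 go.py .5601 -.0829 .06 -165.9
```

```text
clock: 5.98
tool_pos: [0.5386, 0.0002, 0.2201]
orientation: [180.0, 0.0, -165.9]
force: [0.2, 0.6, -3.5]
opening: 0.022
gripper_force: 30.0
t 5.98 spin -0.000 (0.0 rows) shift x -0.003 y -0.429 z 0.006 (2.1 rows) F [ 0.2  0.6 -3.5] open 0.0220 tcp [5.386e-01 2.000e-04 2.201e-01] -165.9
```

```bash
python3 -m creep '[[[0,-0.06,0,0,0],[0,-0.06,0,0,0],[0,-0.06,0,0,0],[0,-0.06,0,0,0],[0,-0.06,0,0,0],[0,-0.06,0,0,0],[0,-0.05,0,0,0],[0,-0.03,0,0,0]]]'; python3 go.py .5601 -.0829 .06 -165.9
python3 - <<'E'
from h import *
s=snapshot("scene"); 
cv2.imwrite("pics/w2.png",cv2.cvtColor(cv2.resize(s["frame"][140:280,180:360],None,fx=4,fy=4,interpolation=cv2.INTER_CUBIC),cv2.COLOR_RGB2BGR))
E
```

```text
clock: 6.65
tool_pos: [0.56, -0.0851, 0.2199]
orientation: [-180.0, -0.0, -165.9]
force: [-0.1, -0.1, -2.8]
opening: 0.0219
gripper_force: 30.0
t 6.65 spin -0.000 (0.0 rows) shift x -0.003 y 0.010 z 0.005 (0.1 rows) F [-0.1 -0.1 -2.8] open 0.0219 tcp [ 0.56   -0.0851  0.2199] -165.9
```

View pics/w2.png

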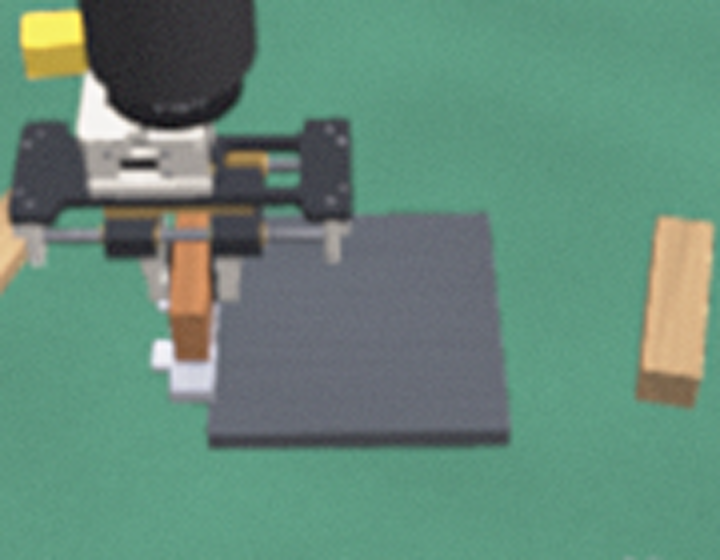

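The plate is bare; an offcut shows beside the foot at (160,352), off the plate. Lifting and carrying the scraper back to its clear spot.

```bash
python3 -m creep '[[[0,0,-0.1,0,0],[0,0,-0.15,0.07,0],[0,0,-0.05,0.07,0]]]'; python3 go.py .607 -.332 .1 -178.5
```

```text
clock: 6.95
tool_pos: [0.5608, -0.0837, 0.2833]
orientation: [-180.0, 0.2, -178.7]
force: [1.2, 1.6, -2.2]
opening: 0.0219
gripper_force: 30.0
t 6.95 spin -0.002 (0.0 rows) shift x -0.199 y -1.247 z 0.122 (6.1 rows) F [ 1.2  1.6 -2.2] open 0.0219 tcp [ 0.5608 -0.0837  0.2833] -178.7
```

```bash
python3 -m creep '[[[-0.03,-0.19,0,0,0],[-0.03,-0.19,0,0,0],[-0.03,-0.19,0,0,0],[-0.03,-0.19,0,0,0],[-0.03,-0.19,0,0,0],[-0.03,-0.19,0.05,0,0],[-0.02,-0.107,0.1,0,0],[0,0,0.1,0,0]]]'; python3 go.py .607 -.332 .0405 -178.5
```

```text
clock: 7.62
tool_pos: [0.6068, -0.3363, 0.2296]
orientation: [-179.9, 0.1, -178.7]
force: [-0.1, -0.2, -2.6]
opening: 0.0217
gripper_force: 30.0
t 7.62 spin -0.002 (0.0 rows) shift x -0.001 y 0.021 z 0.151 (0.7 rows) F [-0.1 -0.2 -2.6] open 0.0217 tcp [ 0.6068 -0.3363  0.2296] -178.7
```

```bash
python3 -m creep '[[[0,0.01,0.08,0,0],[0,0,0.05,0,0],[0,0,0.02,0,0],[0,0,0,0,0]]]'; python3 go.py .607 -.332 .0405 -178.5
```

```text
clock: 7.95
tool_pos: [0.606, -0.3296, 0.2001]
orientation: [180.0, -0.1, -178.5]
force: [0.0, -0.5, -1.6]
opening: 0.022
gripper_force: 30.0
t 7.95 spin 0.001 (0.0 rows) shift x -0.005 y -0.012 z 0.003 (0.1 rows) F [ 0.  -0.5 -1.6] open 0.0220 tcp [ 0.606  -0.3296  0.2001] -178.5
```

```bash
python3 -m creep '[[[0,0,0.005,0,0],[0,0,0.005,0,0],[0,0,0,0,0]]]'; python3 go.py .607 -.332 .0405 -178.5
```

```text
clock: 8.2
tool_pos: [0.6069, -0.3296, 0.1994]
orientation: [-180.0, 0.1, -178.4]
force: [-1.0, 1.0, 3.2]
opening: 0.0221
gripper_force: 30.0
t 8.20 spin 0.001 (0.0 rows) shift x -0.000 y -0.012 z -0.001 (0.1 rows) F [-1.   1.   3.2] open 0.0221 tcp [ 0.6069 -0.3296  0.1994] -178.4
```

```bash
python3 -m creep '[[[0,0,0,0,0.6],[0,0,0,0,0.6],[0,0,0,0,0.6],[0,0,0,0,0.6],[0,0,-0.1,0,0.6],[0,0,-0.15,-0.033,0.6]]]'; python3 go.py .4293 -.3401 .07 -175.3
```

```text
clock: 8.7
tool_pos: [0.605, -0.3296, 0.245]
orientation: [179.8, -0.3, -175.6]
force: [0.4, -0.6, 0.0]
opening: 0.0517
gripper_force: 0.0
t 8.70 spin -0.003 (0.0 rows) shift x 0.880 y 0.020 z 0.080 (4.2 rows) F [ 0.4 -0.6  0. ] open 0.0517 tcp [ 0.605  -0.3296  0.245 ] -175.6
```

```bash
python3 -m creep '[[[0.18,0.004,0,0,0.6],[0.18,0.004,0,0,0.6],[0.18,0.004,0,0,0.6],[0.18,0.004,0,0,0.6],[0.16,0.004,0,0,0.6],[0,0,0.06,0,0.6],[0,0,0,0,0.6]]]'; python3 go.py .4293 -.3401 .024 -175.3
```

```text
clock: 9.28
tool_pos: [0.4284, -0.3396, 0.2354]
orientation: [180.0, -0.1, -175.6]
force: [-0.0, 0.4, 0.2]
opening: 0.0527
gripper_force: 0.0
t 9.28 spin -0.004 (0.0 rows) shift x -0.004 y -0.003 z 0.262 (1.3 rows) F [-0.   0.4  0.2] open 0.0527 tcp [ 0.4284 -0.3396  0.2354] -175.6
```

```bash
python3 -m creep '[[[-0.004,-0.003,0.1,0,0.6],[0,0,0.1,0,0.6],[0,0,0.06,0,0.6],[0,0,0,0,0],[0,0,0,0,0],[0,0,0,0,0],[0,0,0,0,0],[0,0,0,0,0]]]'; python3 go.py .5464 -.0281 .1 -165.9
```

```text
clock: 9.95
tool_pos: [0.4318, -0.3403, 0.1849]
orientation: [-180.0, 0.1, -175.5]
force: [-0.6, -0.9, -0.9]
opening: 0.0358
gripper_force: 30.0
t 9.95 spin -0.107 (1.3 rows) shift x -0.936 y 1.374 z -0.370 (8.2 rows) F [-0.6 -0.9 -0.9] open 0.0358 tcp [ 0.4318 -0.3403  0.1849] -175.5
```

```bash
python3 -m creep '[[[0,0,-0.1,0,0],[0,0,-0.15,-0.05,0],[-0.1,0.15,-0.08,-0.057,0],[-0.12,0.16,0,0,0],[-0.12,0.16,0,0,0],[-0.12,0.16,0,0,0],[-0.12,0.16,0,0,0],[-0.12,0.16,0,0,0]]]'; python3 go.py .5464 -.0281 .1 -165.9
```

```text
clock: 10.62
tool_pos: [0.5242, -0.1212, 0.2511]
orientation: [-180.0, 0.1, -165.9]
force: [0.5, -0.4, -1.1]
opening: 0.0359
gripper_force: 30.0
t 10.62 spin -0.000 (0.0 rows) shift x -0.221 y 0.424 z -0.040 (2.3 rows) F [ 0.5 -0.4 -1.1] open 0.0359 tcp [ 0.5242 -0.1212  0.2511] -165.9
```

```bash
python3 -m creep '[[[-0.08,0.15,0,0,0],[-0.08,0.15,0,0,0],[-0.07,0.124,0,0,0],[0,0,0.1,0,0],[0,0,0,0,0],[0,0,0,0,0]]]'; python3 go.py .5488 -.0275 .0439 -165.9
python3 - <<'E'
from fit import *
t=snapshot("top"); s=snapshot("scene")
from plant import telemetry
p=telemetry.get_obs()["tool_pos"]
for im,n in((t,"t"),(s,"s")):
    u,v=map(int,proj(im,(.54,0,.03)))
    cv2.imwrite(f"pics/p1{n}.png",cv2.cvtColor(cv2.resize(im["frame"][v-60:v+60,u-65:u+65],None,fx=3,fy=3,interpolation=cv2.INTER_CUBIC),cv2.COLOR_RGB2BGR))
a=cv2.imread("pics/p1t.png");b=cv2.imread("pics/p1s.png");cv2.imwrite("pics/p1.png",np.hstack([a,b]))
E
```

```text
clock: 11.12
tool_pos: [0.5472, -0.0294, 0.2298]
orientation: [180.0, -0.1, -165.9]
force: [-0.3, -0.0, -1.5]
opening: 0.0358
gripper_force: 30.0
t 11.12 spin 0.000 (0.0 rows) shift x -0.010 y 0.007 z 0.135 (0.6 rows) F [-0.3 -0.  -1.5] open 0.0358 tcp [ 0.5472 -0.0294  0.2298] -165.9
```

View pics/p1.png

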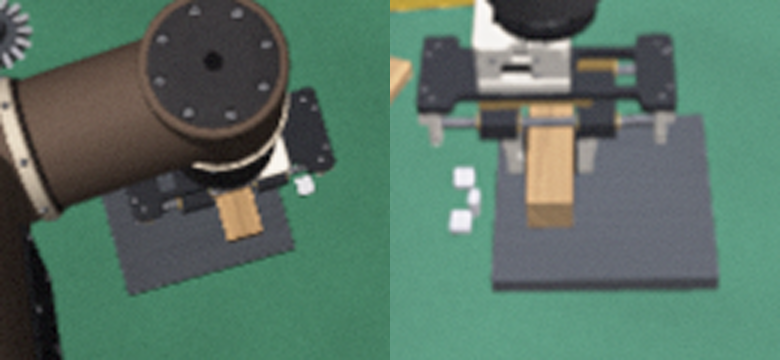

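Scene half: all three offcuts lie on the bench beside the plate at (463,178), (474,200), (460,222), and the bearer is over its place, parallel to the plate. Lowering.

```bash
python3 -m creep '[[[-0.01,0.007,0.06,0,0],[0,0,0.05,0,0],[0,0,0.015,0,0],[0,0,0.005,0,0],[0,0,0.005,0,0],[0,0,0,0,0]]]'; python3 go.py .5488 -.0275 .0439 -165.9
```

```text
clock: 11.72
tool_pos: [0.5494, -0.028, 0.2032]
orientation: [-180.0, 0.0, -165.9]
force: [-1.4, 0.3, -1.2]
opening: 0.036
gripper_force: 30.0
t 11.72 spin -0.000 (0.0 rows) shift x 0.002 y 0.003 z 0.002 (0.0 rows) F [-1.4  0.3 -1.2] open 0.0360 tcp [ 0.5494 -0.028   0.2032] -165.9
```

```bash
python3 -m creep '[[[0,0,0.005,0,0],[0,0,0.005,0,0],[0,0,0,0,0]]]'; python3 go.py .5488 -.0275 .0439 -165.9
```

```text
clock: 11.97
tool_pos: [0.5495, -0.0278, 0.2029]
orientation: [-180.0, 0.1, -165.9]
force: [-5.3, -0.4, 14.2]
opening: 0.0358
gripper_force: 30.0
t 11.97 spin 0.000 (0.0 rows) shift x 0.003 y 0.002 z -0.000 (0.0 rows) F [-5.3 -0.4 14.2] open 0.0358 tcp [ 0.5495 -0.0278  0.2029] -165.9
```

```bash
python3 -m creep '[[[0,0,-0.005,0,0.6],[0,0,0,0,0.6],[0,0,0,0,0.6],[0,0,0,0,0.6],[0,0,-0.1,0,0.6],[0,0,-0.15,0.07,0.6],[0,0,-0.05,0.07,0.6]]]'; python3 go.py .4847 .2047 .07 -178.5
```

```text
clock: 12.55
tool_pos: [0.5504, -0.0276, 0.265]
orientation: [-180.0, 0.2, -178.7]
force: [0.7, 0.1, 1.1]
opening: 0.0526
gripper_force: 0.0
t 12.55 spin -0.002 (0.0 rows) shift x 0.298 y 1.170 z 0.180 (5.9 rows) F [0.7 0.1 1.1] open 0.0526 tcp [ 0.5504 -0.0276  0.265 ] -178.7
```

```bash
python3 -m creep '[[[0.05,0.195,0,0,0.6],[0.05,0.195,0,0,0.6],[0.05,0.195,0,0,0.6],[0.05,0.195,0,0,0.6],[0.05,0.195,0,0,0.6],[0.048,0.195,0,0,0.6],[0,0,0.15,0,0.6],[0,0,0,0,0.6]]]'; python3 go.py .4847 .2047 .024 -178.5
```

```text
clock: 13.22
tool_pos: [0.4818, 0.2061, 0.2288]
orientation: [-179.9, -0.2, -178.3]
force: [-1.7, -1.2, -1.4]
opening: 0.0525
gripper_force: 0.0
t 13.22 spin 0.002 (0.0 rows) shift x -0.014 y -0.007 z 0.229 (1.1 rows) F [-1.7 -1.2 -1.4] open 0.0525 tcp [0.4818 0.2061 0.2288] -178.3
```

```bash
python3 -m creep '[[[-0.01,-0.005,0.1,0,0.6],[0,0,0.08,0,0.6],[0,0,0.05,0,0.6],[0,0,0,0,0],[0,0,0,0,0],[0,0,0,0,0],[0,0,0,0,0],[0,0,0,0,0]]]'; python3 go.py .5266 .0505 .1 -165.9
```

```text
clock: 13.88
tool_pos: [0.486, 0.2037, 0.187]
orientation: [179.9, 0.1, -178.5]
force: [1.4, -0.2, 1.8]
opening: 0.0356
gripper_force: 30.0
t 13.88 spin -0.140 (1.8 rows) shift x -0.010 y -0.793 z -0.360 (4.2 rows) F [ 1.4 -0.2  1.8] open 0.0356 tcp [0.486  0.2037 0.187 ] -178.5
```

```bash
python3 -m creep '[[[0,0,-0.12,0,0],[0,0,-0.15,-0.07,0],[0,0,-0.08,-0.07,0],[0,-0.19,0,0,0],[0,-0.19,0,0,0],[0,-0.19,0,0,0],[0,-0.19,0,0,0],[0,0,0,0,0]]]'; python3 go.py .5279 .0508 .046 -165.9
```

```text
clock: 14.55
tool_pos: [0.523, 0.0515, 0.2565]
orientation: [-180.0, -0.0, -166.1]
force: [0.8, 0.8, -0.8]
opening: 0.0357
gripper_force: 30.0
t 14.55 spin -0.002 (0.0 rows) shift x -0.023 y -0.009 z 0.258 (1.2 rows) F [ 0.8  0.8 -0.8] open 0.0357 tcp [0.523  0.0515 0.2565] -166.1
```

```bash
python3 -m creep '[[[-0.02,-0.007,0.08,0,0],[0,0,0.08,0,0],[0,0,0.06,0,0],[0,0,0.02,0,0],[0,0,0,0,0],[0,0,0,0,0]]]'; python3 go.py .5279 .0508 .046 -165.9
```

```text
clock: 15.05
tool_pos: [0.5271, 0.056, 0.2086]
orientation: [-180.0, 0.0, -165.9]
force: [-0.2, 0.1, -0.4]
opening: 0.0357
gripper_force: 30.0
t 15.05 spin 0.000 (0.0 rows) shift x 0.002 y -0.026 z 0.018 (0.2 rows) F [-0.2  0.1 -0.4] open 0.0357 tcp [0.5271 0.056  0.2086] -165.9
```

```bash
python3 -m creep '[[[0,-0.02,0.005,0,0],[0,0,0,0,0],[0,0,0,0,0]]]'; python3 go.py .5279 .0508 .046 -165.9
```

```text
clock: 15.3
tool_pos: [0.5281, 0.0519, 0.2077]
orientation: [180.0, 0.1, -165.9]
force: [-0.0, 0.7, -0.9]
opening: 0.0356
gripper_force: 30.0
t 15.30 spin -0.000 (0.0 rows) shift x 0.002 y -0.005 z 0.013 (0.1 rows) F [-0.   0.7 -0.9] open 0.0356 tcp [0.5281 0.0519 0.2077] -165.9
```

```bash
python3 -m creep '[[[0,-0.005,0.006,0,0],[0,0,0.005,0,0],[0,0,0.004,0,0],[0,0,0,0,0],[0,0,0,0,0]]]'; python3 go.py .5279 .0508 .046 -165.9
```

```text
clock: 15.72
tool_pos: [0.5282, 0.051, 0.205]
orientation: [-180.0, 0.0, -165.9]
force: [-3.9, 0.4, 9.8]
opening: 0.0357
gripper_force: 30.0
t 15.72 spin 0.000 (0.0 rows) shift x 0.002 y -0.001 z -0.000 (0.0 rows) F [-3.9  0.4  9.8] open 0.0357 tcp [0.5282 0.051  0.205 ] -165.9
```

```bash
python3 -m creep '[[[0,0,-0.004,0,0.6],[0,0,0,0,0.6],[0,0,0,0,0.6],[0,0,0,0,0.6],[0,0,-0.1,0,0.6],[0,0,-0.15,0.079,0.6],[0,0,-0.05,0.079,0.6],[0,0,0,0.079,0.6]]]'; python3 go.py .4285 .3416 .06 -187.2
```

```text
clock: 16.38
tool_pos: [0.5292, 0.0514, 0.2677]
orientation: [179.9, 0.2, 172.5]
force: [-0.4, 0.8, -0.2]
opening: 0.0526
gripper_force: 0.0
t 16.38 spin -0.004 (0.0 rows) shift x 0.681 y 1.376 z 0.244 (7.5 rows) F [-0.4  0.8 -0.2] open 0.0526 tcp [0.5292 0.0514 0.2677] 172.5
```

```bash
python3 -m creep '[[[0.085,0.172,0,0,0.6],[0.085,0.172,0,0,0.6],[0.085,0.172,0,0,0.6],[0.085,0.172,0,0,0.6],[0.085,0.172,0,0,0.6],[0.085,0.172,0,0,0.6],[0.085,0.172,0,0,0.6],[0.085,0.172,0.1,0,0.6]]]'; python3 -m creep '[[[0,0,0.1,0,0.6],[0,0,0,0,0.6],[0,0,0,0,0.6]]]'; python3 go.py .4285 .3416 .021 -187.2
python3 - <<'E'
from fit import *
t=snapshot("top"); s=snapshot("scene")
vw=[]
for p in (s,t):
    m=(p["frame"][...,0]>1.25*p["frame"][...,2].astype(int))&fg(p); l,n=label(m)
    for i in range(1,n+1):
        if (l==i).sum()<150: continue
        vs,us=np.nonzero(l==i); X=at_z(p,(us.mean(),vs.mean()),.045)
        if np.hypot(X[0]-.54,X[1]-.01)<.1:
            for x0 in [(.5464,-.0281),(.5266,.0505)]:
                if np.hypot(X[0]-x0[0],X[1]-x0[1])<.03:
                    r=fit("bearer",[(p,l==i)],(*x0,[.2,.3]),False,.018); print("scene" if p is s else "top",(l==i).sum(),r.x[:2].round(4),np.degrees(r.x[2]).round(1),round(r.fun,3))
m=comp(s,proj(s,(.4285,.3416,.016))); r=fit("slat",[(s,m)],(.4285,.3416,[3.0]),False,0.); print("slatL scene",m.sum(),r.x,r.fun)
E
```

```text
clock: 17.05
tool_pos: [0.4282, 0.3428, 0.2485]
orientation: [179.7, 0.2, 172.8]
force: [2.0, 1.2, 0.1]
opening: 0.0527
gripper_force: 0.0
clock: 17.3
tool_pos: [0.4278, 0.3396, 0.2246]
orientation: [-179.8, -0.1, 172.8]
force: [-0.3, 1.0, 0.7]
opening: 0.0528
gripper_force: 0.0
t 17.30 spin 0.000 (0.0 rows) shift x -0.002 y 0.011 z 0.223 (1.1 rows) F [-0.3  1.   0.7] open 0.0528 tcp [0.4278 0.3396 0.2246] 172.8
scene 731 [ 0.5439 -0.0294] 13.8 0.025
scene 737 [0.5249 0.0503] 14.7 0.04
top 542 [ 0.547  -0.0285] 14.3 0.055
top 546 [0.5276 0.0513] 13.7 0.051
slatL scene 754 [0.42579639 0.34209091 3.01728673] 0.05099079419566236
```

Bearers fit at (0.5455,-0.029) and (0.5263,0.0508), about 14° yaw, centred on the plate to under 1 mm with an ~46 mm gap. Picking the first slat.

```bash
python3 -m creep '[[[-0.002,0.008,0.1,0,0.6],[0,0,0.08,0,0.6],[0,0,0.035,0,0.6],[0,0,0,0,0.6],[0,0,0,0,0],[0,0,0,0,0],[0,0,0,0,0],[0,0,0,0,0]]]'; python3 -m creep '[[[0,0,0,0,0]]]'; python3 go.py .5758 .0211 .13 -75.9
```

```text
clock: 18.07
tool_pos: [0.4292, 0.3416, 0.1837]
orientation: [179.9, 0.0, 172.8]
force: [-0.3, -1.2, 3.5]
opening: 0.0358
gripper_force: 30.0
clock: 18.15
tool_pos: [0.4292, 0.3416, 0.1836]
orientation: [179.9, 0.1, 172.8]
force: [0.8, -1.3, 6.9]
opening: 0.0357
gripper_force: 30.0
t 18.15 spin -1.237 (15.5 rows) shift x 1.733 y -0.321 z -0.527 (8.8 rows) F [ 0.8 -1.3  6.9] open 0.0357 tcp [0.4292 0.3416 0.1836] 172.8
```

```bash
python3 -m creep '[[[0,0,-0.1,0,0],[0,0,-0.15,0,0],[0,0,-0.15,-0.079,0],[0,0,-0.05,-0.079,0],[0,0,0,-0.079,0],[0,0,0,-0.079,0],[0,0,0,-0.079,0],[0,0,0,-0.079,0]]]'; python3 -m creep '[[[0,0,0,-0.079,0],[0,0,0,-0.079,0],[0,0,0,-0.079,0],[0,0,0,-0.079,0],[0,0,0,-0.079,0],[0,0,0,-0.079,0],[0,0,0,-0.079,0],[0,0,0,-0.079,0]]]'; python3 go.py .5758 .0211 .12 -75.9
```

```text
clock: 18.82
tool_pos: [0.4287, 0.3413, 0.273]
orientation: [180.0, 0.0, -144.2]
force: [-1.4, 0.0, -0.0]
opening: 0.0354
gripper_force: 30.0
clock: 19.48
tool_pos: [0.4287, 0.3413, 0.2727]
orientation: [180.0, 0.0, -87.3]
force: [0.7, -0.1, -0.0]
opening: 0.0355
gripper_force: 30.0
t 19.48 spin -0.127 (1.6 rows) shift x 1.732 y -0.323 z -0.031 (8.5 rows) F [ 0.7 -0.1 -0. ] open 0.0355 tcp [0.4287 0.3413 0.2727] -87.3
```

```bash
python3 -m creep '[[[0,0,0,-0.064,0],[0,0,0,-0.063,0],[0.1,-0.018,0,0,0],[0.19,-0.036,0,0,0],[0.19,-0.036,0,0,0],[0.19,-0.036,0,0,0],[0.19,-0.036,0,0,0],[0.19,-0.036,0,0,0]]]'; python3 go.py .5758 .0211 .0746 -75.9
```

```text
clock: 20.15
tool_pos: [0.5175, 0.1452, 0.2729]
orientation: [-180.0, 0.0, -76.2]
force: [1.6, 1.6, -0.2]
opening: 0.0359
gripper_force: 30.0
t 20.15 spin -0.004 (0.0 rows) shift x 0.673 y -0.132 z 0.197 (3.4 rows) F [ 1.6  1.6 -0.2] open 0.0359 tcp [0.5175 0.1452 0.2729] -76.2
```

```bash
python3 -m creep '[[[0.19,-0.036,0,0,0],[0.19,-0.036,0,0,0],[0.19,-0.036,0,0,0],[0.1,-0.018,0,0,0],[0,0,0,0,0],[0,0,0,0,0],[0,0,0,0,0]]]'; python3 go.py .5758 .0211 .0746 -75.9
```

```text
clock: 20.73
tool_pos: [0.5733, 0.0226, 0.2725]
orientation: [180.0, 0.0, -76.3]
force: [-0.4, 0.1, -0.6]
opening: 0.0357
gripper_force: 30.0
t 20.73 spin -0.004 (0.1 rows) shift x 0.010 y -0.010 z 0.195 (0.9 rows) F [-0.4  0.1 -0.6] open 0.0357 tcp [0.5733 0.0226 0.2725] -76.3
```

```bash
python3 -m creep '[[[0.01,-0.01,0.08,-0.004,0],[0,0,0.06,0,0],[0,0,0.03,0,0],[0,0,0.01,0,0],[0,0,0,0,0],[0,0,0,0,0]]]'; python3 go.py .5758 .0211 .0746 -75.9
```

```text
clock: 21.23
tool_pos: [0.5761, 0.0217, 0.2371]
orientation: [-180.0, -0.0, -75.8]
force: [-0.4, -0.1, -1.0]
opening: 0.0358
gripper_force: 30.0
t 21.23 spin 0.001 (0.0 rows) shift x 0.003 y 0.002 z 0.018 (0.1 rows) F [-0.4 -0.1 -1. ] open 0.0358 tcp [0.5761 0.0217 0.2371] -75.8
```

```bash
python3 -m creep '[[[0.003,0.002,0.007,0,0],[0,0,0.006,0,0],[0,0,0.005,0,0],[0,0,0.003,0,0],[0,0,0,0,0],[0,0,0,0,0]]]'; python3 go.py .5758 .0211 .0746 -75.9
```

```text
clock: 21.73
tool_pos: [0.5758, 0.0205, 0.2337]
orientation: [-179.9, -0.0, -75.9]
force: [-4.1, 1.6, 10.3]
opening: 0.0354
gripper_force: 30.0
t 21.73 spin 0.000 (0.0 rows) shift x -0.003 y -0.001 z 0.000 (0.0 rows) F [-4.1  1.6 10.3] open 0.0354 tcp [0.5758 0.0205 0.2337] -75.9
```

```bash
python3 -m creep '[[[0,0,-0.004,0,0.6],[0,0,0,0,0.6],[0,0,0,0,0.6],[0,0,0,0,0.6],[0,0,-0.1,0,0.6],[0,0,-0.15,-0.079,0.6],[0,0,-0.05,-0.079,0.6],[0,0,0,-0.079,0.6]]]'; python3 -m creep '[[[0,0,0,-0.079,0.6],[0,0,0,-0.079,0.6],[0,0,0,-0.079,0.6],[0,0,0,-0.079,0.6],[0,0,0,-0.079,0.6],[0,0,0,-0.079,0.6],[0,0,0,-0.027,0.6],[0,0,0,0,0.6]]]'; python3 go.py .4939 -.2274 .06 -9.5
```

```text
clock: 22.4
tool_pos: [0.5768, 0.0206, 0.2964]
orientation: [-179.7, -0.1, -54.2]
force: [0.7, 0.1, -0.4]
opening: 0.0523
gripper_force: 0.0
clock: 23.07
tool_pos: [0.5757, 0.0204, 0.293]
orientation: [180.0, 0.0, -9.4]
force: [-0.5, 0.3, 0.1]
opening: 0.0526
gripper_force: 0.0
t 23.07 spin 0.001 (0.0 rows) shift x -0.199 y 1.289 z 0.370 (6.5 rows) F [-0.5  0.3  0.1] open 0.0526 tcp [0.5757 0.0204 0.293 ] -9.4
```

```bash
python3 -m creep '[[[-0.028,0.184,0,0,0.6],[-0.028,0.184,0,0,0.6],[-0.028,0.184,0,0,0.6],[-0.028,0.184,0,0,0.6],[-0.028,0.184,0.03,0,0.6],[-0.028,0.184,0.05,0,0.6],[-0.03,0.184,0.08,0,0.6],[0,0,0.17,0,0.6]]]'; python3 -m creep '[[[0,0,0,0,0.6],[0,0,0,0,0.6]]]'; python3 go.py .4939 -.2274 .0226 -9.5
python3 - <<'E'
from fit import *
t=snapshot("top"); s=snapshot("scene")
for p,n in((s,"scene"),(t,"top")):
    m=(p["frame"][...,0]>1.25*p["frame"][...,2].astype(int))&fg(p); u,v=proj(p,(.4939,-.2274,.016)); 
    try:
        c=comp(p,(u,v),F=m); r=fit("slat",[(p,c)],(.494,-.227,[2.97]),False,0.); print(n,c.sum(),r.x.round(4),np.degrees(r.x[2]),r.fun)
    except Exception as e: print(n,e)
E
```

```text
clock: 23.73
tool_pos: [0.4936, -0.2317, 0.2296]
orientation: [180.0, -0.3, -9.8]
force: [1.7, 1.1, -0.3]
opening: 0.0527
gripper_force: 0.0
clock: 23.9
tool_pos: [0.4935, -0.2275, 0.2261]
orientation: [180.0, 0.2, -9.6]
force: [0.4, 0.6, 1.2]
opening: 0.0528
gripper_force: 0.0
t 23.90 spin -0.001 (0.0 rows) shift x 0.002 y -0.001 z 0.223 (1.1 rows) F [0.4 0.6 1.2] open 0.0528 tcp [ 0.4935 -0.2275  0.2261] -9.6
scene 526 [ 0.4986 -0.2307  2.9727] 170.32477615606874 0.4176992469991799
top 2710 [ 0.558  -0.2459  3.9204] 224.623357381775 0.7726951740105636
```

```bash
python3 -m creep '[[[0,0,0.1,0,0.6],[0,0,0.08,0,0.6],[0,0,0.035,0,0.6],[0,0,0,0,0.6],[0,0,0,0,0],[0,0,0,0,0],[0,0,0,0,0],[0,0,0,0,0]]]'; python3 -m creep '[[[0,0,0,0,0]]]'; python3 go.py .4972 .0013 .13 -75.9
```

```text
clock: 24.67
tool_pos: [0.4948, -0.2271, 0.1853]
orientation: [-180.0, -0.1, -9.5]
force: [-0.2, 1.2, 5.6]
opening: 0.0353
gripper_force: 30.0
clock: 24.75
tool_pos: [0.4948, -0.2271, 0.1853]
orientation: [-180.0, -0.1, -9.5]
force: [-1.4, 2.3, 7.6]
opening: 0.0355
gripper_force: 30.0
t 24.75 spin 0.738 (9.3 rows) shift x -1.105 y -0.290 z -0.518 (6.0 rows) F [-1.4  2.3  7.6] open 0.0355 tcp [ 0.4948 -0.2271  0.1853] -9.5
```

```bash
python3 -m creep '[[[0,0,-0.1,0,0],[0,0,-0.15,0,0],[0,0,-0.15,0.079,0],[0,0,-0.08,0.079,0],[0,0,0,0.079,0],[0,0,0,0.079,0],[0,0,0,0.079,0],[0,0,0,0.079,0]]]'; python3 -m creep '[[[0,0,0,0.079,0],[0,0,0,0.079,0],[0,0,0,0.079,0],[0,0,0,0.027,0],[-0.1,-0.026,0,0,0],[-0.18,-0.047,0,0,0],[-0.18,-0.047,0,0,0],[-0.18,-0.047,0,0,0]]]'; python3 go.py .4972 .0013 .0763 -75.9
```

```text
clock: 25.42
tool_pos: [0.494, -0.2272, 0.2807]
orientation: [-180.0, -0.0, -52.5]
force: [1.1, 0.9, -0.4]
opening: 0.0355
gripper_force: 30.0
clock: 26.08
tool_pos: [0.495, -0.0939, 0.2804]
orientation: [-180.0, 0.0, -76.0]
force: [1.2, 1.1, -0.7]
opening: 0.0357
gripper_force: 30.0
t 26.08 spin -0.001 (0.0 rows) shift x -0.459 y -0.127 z 0.225 (2.5 rows) F [ 1.2  1.1 -0.7] open 0.0357 tcp [ 0.495  -0.0939  0.2804] -76.0
```

```bash
python3 -m creep '[[[-0.17,-0.047,0,0,0],[-0.17,-0.047,0,0,0],[-0.11,-0.03,0,0,0],[0,0,0,0,0],[0,0,0,0,0],[0,0,0,0,0]]]'; python3 go.py .4972 .0013 .0763 -75.9
```

```text
clock: 26.58
tool_pos: [0.4974, -0.0017, 0.2803]
orientation: [180.0, 0.0, -75.9]
force: [0.5, 0.1, -0.6]
opening: 0.0353
gripper_force: 30.0
t 26.58 spin 0.000 (0.0 rows) shift x -0.015 y -0.003 z 0.225 (1.1 rows) F [ 0.5  0.1 -0.6] open 0.0353 tcp [ 0.4974 -0.0017  0.2803] -75.9
```

```bash
python3 -m creep '[[[-0.015,-0.003,0.08,0,0],[0,0,0.08,0,0],[0,0,0.04,0,0],[0,0,0.01,0,0],[0,0,0,0,0],[0,0,0,0,0]]]'; python3 go.py .4972 .0013 .0763 -75.9
```

```text
clock: 27.08
tool_pos: [0.4977, 0.0011, 0.2386]
orientation: [-180.0, -0.0, -75.9]
force: [0.6, -0.0, -0.1]
opening: 0.0356
gripper_force: 30.0
t 27.08 spin -0.000 (0.0 rows) shift x -0.002 y 0.002 z 0.017 (0.1 rows) F [ 0.6 -0.  -0.1] open 0.0356 tcp [0.4977 0.0011 0.2386] -75.9
```

```bash
python3 -m creep '[[[0,0.002,0.007,0,0],[0,0,0.006,0,0],[0,0,0.005,0,0],[0,0,0.002,0,0],[0,0,0,0,0],[0,0,0,0,0]]]'; python3 go.py .4972 .0013 .0763 -75.9
```

```text
clock: 27.58
tool_pos: [0.4972, 0.0015, 0.2353]
orientation: [-179.9, -0.0, -75.9]
force: [-3.5, 0.4, 10.6]
opening: 0.0359
gripper_force: 30.0
t 27.58 spin 0.000 (0.0 rows) shift x 0.001 y 0.000 z 0.000 (0.0 rows) F [-3.5  0.4 10.6] open 0.0359 tcp [0.4972 0.0015 0.2353] -75.9
```

```bash
python3 -m creep '[[[0,0,-0.004,0,0.6],[0,0,0,0,0.6],[0,0,0,0,0.6],[0,0,0,0,0.6],[0,0,-0.1,0,0.6],[0,0,-0.18,0,0.6],[0,0,-0.18,0,0.6],[0,0,-0.1,0,0.6]]]'; python3 -m creep '[[[-0.18,0,0,0,0.6],[-0.2,0,0,0,0.6],[-0.2,0,0,0,0.6],[-0.2,0,0,0,0.6],[-0.2,0,0,0,0.6],[-0.2,0,0,0,0.6],[-0.2,0,0,0,0.6],[-0.1,0,0,0,0.6]]]'
python3 - <<'E'
from fit import *
t=snapshot("top"); s=snapshot("scene")
a=cv2.resize(t["frame"][90:260,130:400],None,fx=2,fy=2,interpolation=cv2.INTER_CUBIC)[:, :400*2-260]
b=cv2.resize(s["frame"][140:340,100:420],None,fx=2.3,fy=2.3,interpolation=cv2.INTER_CUBIC)
cv2.imwrite("pics/e.png",cv2.cvtColor(b,cv2.COLOR_RGB2BGR))
for p,n in((s,"scene"),(t,"top")):
    m=comp(p,proj(p,(.608,-.331,.045)))
    r=fit("scraper",[(p,m)],(.608,-.331,[0.03]),False,0.); print("scraper",n,m.sum(),r.x.round(4),round(r.fun,3))
    for nm in("brush","pinion","jar"): print(nm,n,[(np.round(d["uv"]).tolist(),round(d["confidence"],2)) for d in nets.find_in(p,nm)][:2])
E
```

```text
clock: 28.25
tool_pos: [0.4977, 0.0015, 0.3506]
orientation: [-179.8, -0.0, -75.9]
force: [-0.1, 1.3, 0.8]
opening: 0.0525
gripper_force: 0.0
clock: 28.92
tool_pos: [0.4239, 0.292, 0.3471]
orientation: [-180.0, 0.0, -75.8]
force: [0.2, 0.5, 0.1]
opening: 0.0524
gripper_force: 0.0
scraper scene 981 [ 0.6061 -0.3306  0.0264] 0.036
brush scene [([391.0, 278.0], 0.64)]
pinion scene [([345.0, 295.0], 0.82)]
jar scene [([151.0, 245.0], 0.93), ([268.0, 224.0], 0.26)]
scraper top 521 [ 0.6089 -0.3295  0.023 ] 0.049
brush top [([143.0, 148.0], 0.95)]
pinion top [([179.0, 121.0], 0.86), ([242.0, 176.0], 0.65)]
jar top [([318.0, 124.0], 0.87), ([244.0, 186.0], 0.66)]
```

View pics/e.png

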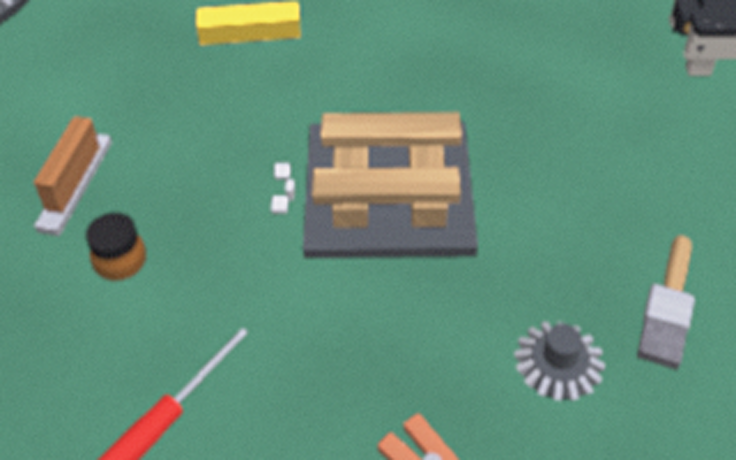

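The final picture shows the crib centred on the plate (slats at (391,130) and (386,185) crossing the bearers), the three offcuts on the bench at (283,185), the scraper upright at (70,170), and the brush, jar and pinion where they were. Handing in.

```bash
python3 -c "
from plant import workorder
print(workorder.close_job())"
```

```text
the job is handed in; nothing more can be done
None
```

The job is handed in at about 30 s of the 72 s: the offcuts are swept onto the bench, the scraper stands upright, the crib is laid centred on the plate with gaps of about 45 mm, and the brush, jar and pinion are where they were.

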